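# Back the coil winder off one notch

## Robot

A 6-joint arm with a two-finger parallel gripper is mounted at the origin on the work surface. World frame = base frame: x ahead of the robot, y to its left, z up, the work surface at z = 0. Lengths are in mm, angles in rad, forces in N, time in s.
With the tool pointing down it reaches from about 400 to 925 mm from the base axis. Payload 12.5 kg.
Tool frame: the origin (TCP) lies on the mounting face of the last link; the fingertips stand 190 mm ahead of it and the grasp point (between the pads) lies 171 mm ahead of it (robot.tip_reach is the distance from the TCP to the fingertips, in mm); x points along the fingers, y is the direction in which the jaws open and shut, and the axes are right-handed (so a half turn about x gives the same grasp; the last joint's range is limited). The gripper opens to 95 mm and grips with 3 to 60 N. Pads are 20 mm wide; open, the fingers measure 119 mm over their backs; the gripper's body (75 mm by 180 mm) begins 59 mm behind the grasp point.
Start: joints at [-1.298, 0.491, 1.559, -0, 1.092, -0.106], TCP at [231.148, -580.686, 404.761] pointing down, gripper open.
Joint ranges: [-3.1, 3.1], [-0.84, 2.19], [0.05, 2.79], [-1.13, 4.28], [0.06, 2.93], [-2.69, 2.69]. Speed limits (rad/s): [2.22, 2.22, 2.79, 3.14, 3.14, 3.14].

## Interface

Orientations are given as a unit quaternion [w, x, y, z].
In Python, from rig import robot gives the robot as it stands.
- The arm moves only by the tool arm_command, never from a script. Its argument "series" is a list of rows, each a list of 3 entries, a list of its own where there are three numbers: the shift along the tool's x, y, z in mm, then the turn, a rotation vector about the tool's x, y, z in rad, then the opening, from 0 (shut) to 1 (fully open). A call has 1 to 20 rows; each row is the pose to reach, as a shift and turn from the pose commanded when the call began, along the tool's axes at that moment; what a row does not reach only later rows make up. A row lasts 1/10 s, in which the tool goes at most 50 mm and 8.59 degrees, less where a joint would pass 70% of its speed; a pose out of reach is approached as far as the arm can. A call with a gripper value outside its range is refused whole. The fingers move at their own pace and stop on an object; the grip force is fixed at half the most. Time passes only in rows, so rows that repeat a pose let the fingers close. It gives the time, the measured TCP pose, the force and the opening at its end, in the units of the state.
- robot.get_state(): the state, without advancing time (a new reading comes with each control period).
- robot.camera(name): name is "scene" or "top" or "wrist"; returns a dict with "frame" (400x640x3 uint8, blue, green, red), "fx", "fy", "cx", "cy" (pixels), "k1" (the pictures are not rectified: a ray, as slopes to the right and down, at radius r is drawn at 1 + k1 r^2 times it, then the intrinsics apply), "origin" and "rotation" of the camera in the world. Camera axes: x right, y down, z forward; pixel columns grow to the right and rows downward; lengths in mm; the calibration is good to about 2 mm. A picture is of the moment at which its call begins. There is no depth.
- robot.sign_off(): hands the job in, once; it reports no verdict.
The state is a dict: "time": time; "qpos": joint angles; "qvel": joint speeds; "joint_torque": joint torques, N m; "tcp_pos": TCP position; "eef_rot": TCP orientation; "contact_force": force on the tool from outside, world axes, zero at the start; "moment": the same for the moment, N m; "width": finger opening in mm.
Only numpy, scipy, OpenCV 4.12 (cv2) and the standard library are available. Lean on these libraries where they do the work, as an engineer would, in place of code of your own. Each camera call takes 0.05 s, during which the arm holds its last target.

## Task

The coil winder with the orange handwheel has been wound one notch too far. With a fingertip push its orange-balled thumb lever over so that the pawl lifts out of the teeth and stays up, push the orange handwheel backward (its top moves towards the pawl) by exactly one notch, then push the lever back so that the pawl drops fully home in the next notch. Nothing needs gripping; leave the blue winder and the loose things on the bench as they are.

Things in the scene. Friction and masses are not known exactly. Their poses are not given: they have to be found in the camera images.
- winder_orange: the winder to work on (orange spokes, orange ball), bolted to the table. Origin on the table directly below the axle, in the steel ratchet wheel's plane. Own axes: x along the axle, y towards the pawl side, z up; all (x, y, z) below are mm in this frame. Base plate x -90..60, y -95..135, 12 thick. Axle post to z 134 and pawl post (y 75..105) to z 154, both at x -25..-13
- axle_orange (a point): centre of the orange five-spoke handwheel, at (28, 0, 110). Spokes 10 mm thick, rounded ends 81 mm from the axle, hub 36 mm across; nothing else within 20 mm of the spokes' plane x = 28. On the same axle: steel ratchet wheel, 10 saw teeth, 110 mm across, x -6..6; copper-wound bobbin, 64 mm across, x -80..-33
- wheel_orange (a joint): turn of the handwheel, ratchet wheel and bobbin, rad; starts within 0.08 of 0, falls when pushed backward (top moves to the winder's +y). A notch is 0.628. Pawl home: about 0.16 of play each way, backward blocked, forward clicks past the pawl. Pawl up: turns both ways, stays where left (stiff, about 1.3 N at a spoke's end). If over 0.15 off the notch, the nose lands on a tooth, not home
- spoke_orange (a point): rounded outer end of the orange spoke that points up at the start; turns with the wheel. At wheel value 0 it lies at (28, -25, 187), leaning 18 degrees to -y; one notch back at (28, 25, 187), leaning 18 degrees to +y
- pivot_orange (a point): pawl pivot at (0, 90, 139): a shaft along x from x -56 to 10. Steel pawl arm at x -6..6, pointing to -y with its nose in the teeth at about y 18, z 158 when home; lifted fully, the nose stands up to z 215 at about y 58..80. The thumb lever, an 8 mm rod with a ball, rises from the same shaft at x -50
- pawl_orange (a joint): swing of the orange winder's pawl and thumb lever together, rad: 0 = nose fully home, lever leaning 25 degrees to -y; 1.0 = fully lifted, lever leaning 32 degrees to +y. Grows as the ball is pushed to the winder's +y. The ball's weight tips it near 0.6: past 0.7 it falls open and stays up, below 0.5 it falls home, by itself. Under 1 N at the ball moves it
- knob_orange (a point): centre of the weighted orange ball (22 mm across) on the thumb lever, 65 mm from the pivot shaft; moves with the lever. At (-50, 63, 198) with the pawl home, (-50, 125, 194) fully lifted, z 204 when upright
- winder_blue: a second winder of the same build, frame and sizes, with blue spokes and blue ball; not to be worked
- wheel_blue (a joint): turn of the blue handwheel, rad, same sense as the orange one; leave it
- pawl_blue (a joint): swing of the blue winder's pawl, rad, 0 = home; leave it
- bobbin_copper: spare bobbin of bare copper colour, 40 mm across, 30 mm tall, standing; loose, to be left where it is; origin at the centre of its underside
- bobbin_red: spare red bobbin, 40 mm across, 30 mm tall, standing; loose, to be left where it is; origin at the centre of its underside
- flux_jar: small amber jar with white cap, 48 mm across, 45 mm tall, standing; loose, to be left where it is; origin at the centre of its underside
- cell: loose blue battery cell, 25 mm across, 50 mm tall, standing between the two winders; loose, to be left where it is; origin at the centre of its underside
- screwdriver: red-handled screwdriver, 200 mm long, 26 mm thick, lying flat; loose, to be left where it is; origin at the centre of its underside
- wrench: small wrench, 130 mm long, lying flat; loose, to be left where it is; origin at the centre of its underside
- board: green circuit board, 90 x 60 mm, about 15 mm tall over its parts, lying flat; loose, to be left where it is; origin at the centre of its underside

How it is judged (in metres and radians):
On the way, in this order (a step that is already met when the one before it is completed fails the run):
1. the orange winder's pawl is lifted clear while the wheel is still in its first notch (value of joint pawl_orange above 0.8 rad and value of joint wheel_orange between -0.25 and 0.25 rad), for 0.2 s.
2. with the pawl up, the wheel is pushed back one notch (value of joint pawl_orange above 0.8 rad and value of joint wheel_orange between -0.85 and -0.38 rad), for 0.2 s.
At the end, for the whole second after the job is handed in: the orange winder's pawl is fully home again (under 0.07 rad) with the wheel one notch back from its start (joint between -0.85 and -0.38 rad) and at rest; the blue winder is in its notch with its pawl down, and nothing loose has been shifted (value of joint pawl_orange below 0.07 rad and value of joint wheel_orange between -0.85 and -0.38 rad and value of joint pawl_blue below 0.1 rad and value of joint wheel_blue between -0.25 and 0.25 rad and velocity of joint wheel_orange between -0.1 and 0.1 rad/s and velocity of joint pawl_orange between -0.1 and 0.1 rad/s); the robot touches nothing.
It fails at once if the blue winder's pawl is lifted or its wheel turned out of its notch (value of joint any of pawl_blue, wheel_blue above 0.3 rad or value of joint wheel_blue below -0.3 rad).
It fails at once if a loose thing on the bench is lifted, carried or shifted by more than 25 mm (distance of any of bobbin_copper, bobbin_red, flux_jar, cell, screwdriver, wrench, board from where it was at the start of the episode above 0.025 m).
It also fails if it takes over 56 s, if anything falls off the work surface, if the arm or the gripper's body presses on something with over 40 N, if the wrist force passes 120 N, or if a joint passes its speed limit or range.

## Working session

There is one attempt and no reset: what is moved stays moved. The work goes in short steps, Python scripts to look and compute and a tool call to move; the robot and the scene stay as the last step left them, time stands still between calls to the robot, and variables do not carry over. Pictures are saved under pics/ and viewed, and the job is handed in when it is done.

Besides the shell and the picture viewer there is one more tool, called after "Call:" as name(argument=value, ...), one argument or row to a line, values as JSON. arm_command: Moves the arm, as the interface text tells. Its arguments: {"type":"object","properties":{"series":{"type":"array","items":{"type":"array"}}},"required":["series"]}

```bash
mkdir -p pics; ls
python3 - <<'E'
from rig import robot
import cv2
s=robot.get_state()
for k in s: print(k,s[k])
print(robot.tip_reach)
for n in ("scene","top","wrist"):
    c=robot.camera(n); cv2.imwrite(f"pics/{n}0.png",c["frame"])
    print(n,{k:v for k,v in c.items() if k!="frame"})
E
```

```text
pics
time 0.0
qpos [-1.29760918e+00  4.91555713e-01  1.55946405e+00 -8.29762423e-06
  1.09169728e+00 -1.05599328e-01]
qvel [ 0.00046755 -0.0003995   0.00119433  0.0014695  -0.00035517 -0.00017165]
joint_torque [ 1.01998348e-04 -6.12650514e+01 -2.58181536e+01  6.92732655e-02
  4.82646713e-02 -6.94824030e-05]
tcp_pos [ 231.13136367 -580.65102898  404.15899324]
eef_rot [-0.13272745 -0.69442653 -0.13351928  0.69449826]
contact_force [ 0.3454332   0.06080239 -0.48815112]
moment [ 0.00951358 -0.00572339 -0.04790449]
width 94.75539165674928
190.1
scene {'fx': 398.6139517573556, 'fy': 398.6139517573556, 'cx': 323.93292866827164, 'cy': 201.69414488096848, 'k1': 0.02912291715467927, 'origin': array([ 907.98998256,  448.94756369, 1031.93383433]), 'rotation': array([-0.07524643,  0.28991557,  0.91898274, -0.25643254])}
top {'fx': 385.83874023054324, 'fy': 385.83874023054324, 'cx': 325.84192823423984, 'cy': 203.9262884722285, 'k1': -0.07649475554505639, 'origin': array([ 382.76716263,    3.25023611, 1148.75088342]), 'rotation': array([-0.07392673,  0.71587407, -0.69039668,  0.07356346])}
wrist {'fx': 360.53569660510396, 'fy': 360.53569660510396, 'cx': 317.1268935657982, 'cy': 195.8256148335246, 'k1': -0.0631795698146659, 'origin': array([ 305.39067386, -551.10653359,  383.69483019]), 'rotation': array([ 0.12018316,  0.81876835, -0.5554467 , -0.08156806])}
```

View pics/scene0.png

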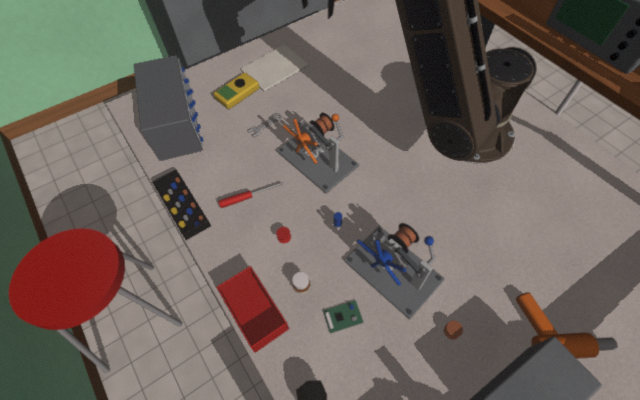

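View pics/top0.png

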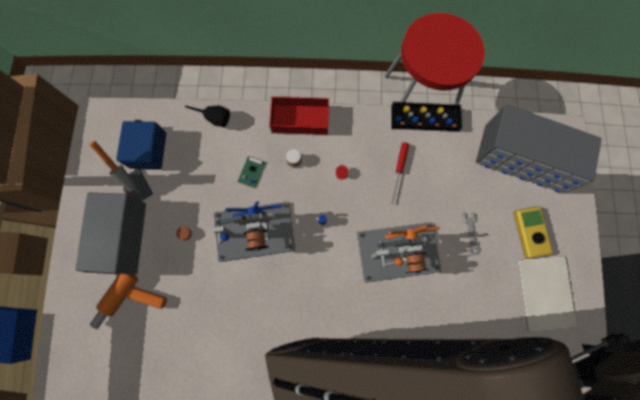

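View pics/wrist0.png

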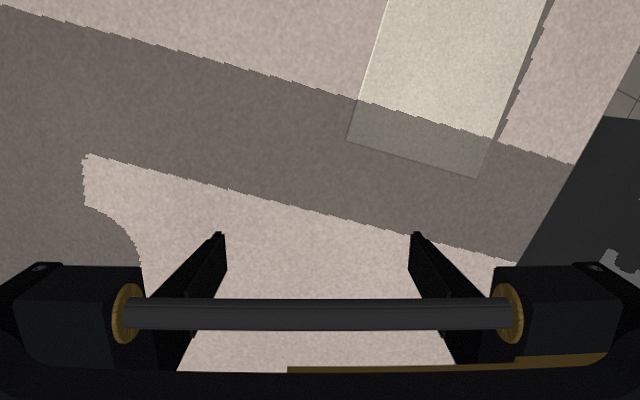

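```bash
cat > h.py <<'E'
import numpy as np, cv2
from scipy.spatial.transform import Rotation as R
def q2(q): return R.from_quat([q[1],q[2],q[3],q[0]])
class Cam:
    def __init__(s,c):
        s.c=c; s.R=q2(c["rotation"]).as_matrix(); s.o=np.array(c["origin"]); s.f=c["frame"]
    def ray(s,u,v):
        c=s.c; xd=(u-c["cx"])/c["fx"]; yd=(v-c["cy"])/c["fy"]; x,y=xd,yd
        for _ in range(20):
            k=1+c["k1"]*(x*x+y*y); x,y=xd/k,yd/k
        return s.R@np.array([x,y,1.])
    def onz(s,u,v,z):
        d=s.ray(u,v); return s.o+d*(z-s.o[2])/d[2]
    def proj(s,p):
        c=s.c; q=s.R.T@(np.asarray(p,float)-s.o); x,y=q[0]/q[2],q[1]/q[2]; k=1+c["k1"]*(x*x+y*y)
        return np.array([c["cx"]+c["fx"]*k*x,c["cy"]+c["fy"]*k*y])
def tri(obs):
    A=np.zeros((3,3));b=np.zeros(3)
    for cam,u,v in obs:
        d=cam.ray(u,v); d/=np.linalg.norm(d); P=np.eye(3)-np.outer(d,d); A+=P;b+=P@cam.o
    x=np.linalg.solve(A,b)
    return x,[np.linalg.norm((np.eye(3)-np.outer(*(2*[cam.ray(u,v)/np.linalg.norm(cam.ray(u,v))])))@(x-cam.o)) for cam,u,v in obs]
def crop(f,x0,y0,x1,y1,k,name):
    im=cv2.resize(f[y0:y1,x0:x1],None,fx=k,fy=k,interpolation=cv2.INTER_CUBIC)
    cv2.imwrite("pics/"+name,im)
E
python3 - <<'E'
from rig import robot
from h import *
for n in("scene","top"):
    c=Cam(robot.camera(n)); 
    if n=="top": crop(c.f,340,205,480,295,5.5 and 5,"top1.png")
    else: crop(c.f,240,90,380,200,5,"scene1.png")
    hsv=cv2.cvtColor(c.f,cv2.COLOR_BGR2HSV)
    m=cv2.inRange(hsv,(5,190,150),(18,255,255))
    nn,l,st,ce=cv2.connectedComponentsWithStats(m)
    for i in range(1,nn):
        if st[i,4]>8: print(n,st[i],ce[i])
E
```

```text
scene [334 115   4   5  17] [335.41176471 117.11764706]
scene [299 134  11   7  38] [304.21052632 137.26315789]
scene [523 294  30  36 300] [537.48       312.70666667]
top [409 231   5   5  17] [411.52941176 233.        ]
top [397 259   4   6  13] [398.53846154 261.23076923]
top [118 275   5   6  12] [119.83333333 277.33333333]
top [116 276  11  13  27] [120.96296296 282.55555556]
top [130 291  31  16 203] [145.80788177 297.82758621]
```

```bash
sleep 1
```

```text
(no output)
```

View pics/top1.png

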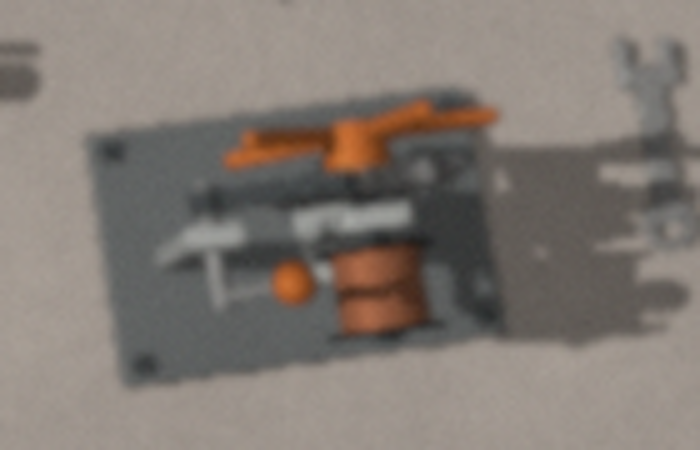

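View pics/scene1.png

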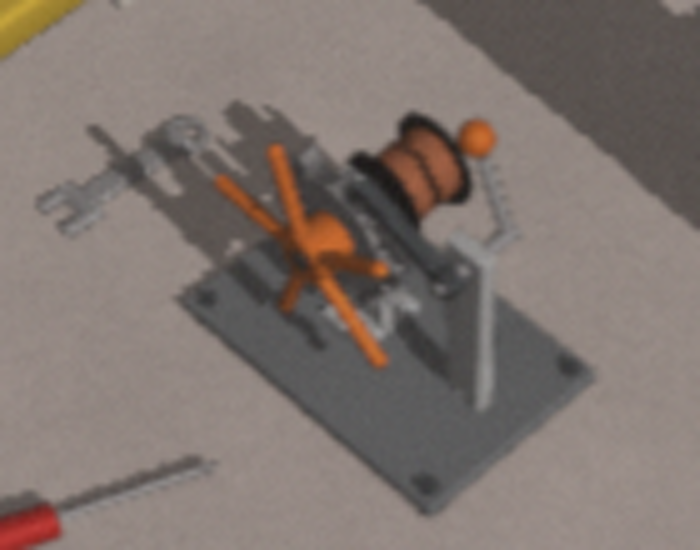

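```bash
cat > fit.py <<'E'
from rig import robot
from h import *
from scipy.optimize import least_squares
T=Cam(robot.camera("top"));S=Cam(robot.camera("scene"))
to=lambda u,v:(340+(u+.5)/5-.5,205+(v+.5)/5-.5)
so=lambda u,v:(240+(u+.5)/5-.5,90+(v+.5)/5-.5)
obs=[(T,to(88,137),(60,135,12)),(T,to(125,385),(-90,135,12)),(T,to(502,331),(-90,-95,12)),
(S,so(430,514),(60,135,12)),(S,so(595,377),(-90,135,12)),(S,so(180,297),(60,-95,12)),
(T,to(293,283),(-50,63,198)),(S,so(478,138),(-50,63,198))]
def W(p,l):
    c,s=np.cos(p[2]),np.sin(p[2]); return np.array([p[0]+c*l[0]-s*l[1],p[1]+s*l[0]+c*l[1],l[2]])
def res(p): return np.concatenate([c.proj(W(p,l))-np.array(uv) for c,uv,l in obs])
r=least_squares(res,[400,-100,0]); p=r.x
if __name__=="__main__":
    print(p,np.degrees(p[2])); print(res(p).reshape(-1,2).round(2))
    for n,l in dict(axle=(28,0,110),spoke=(28,-25,187),knob=(-50,63,198),pivot=(0,90,139)).items():
        print(n,W(p,l).round(1),T.proj(W(p,l)).round(1),S.proj(W(p,l)).round(1))
    print("knob tri",tri([(T,)+to(293,283),(S,)+so(478,138)]))
    print("spoke tri",tri([(T,)+to(425,108),(S,)+so(277,152)]))
    print("top plate corner each",[T.onz(*uv,12).round(1) for c,uv,l in obs[:3]],[S.onz(*uv,12).round(1) for c,uv,l in obs[3:6]])
    np.save("p.npy",p)
E
python3 fit.py
```

```text
[ 5.07190436e+02 -2.28585825e+02  1.64772564e-01] 9.440772504890706
[[-0.77 -0.77]
 [-0.77  0.5 ]
 [ 1.15  0.59]
 [-0.47 -0.27]
 [ 0.46 -1.06]
 [-0.09  0.5 ]
 [-0.23 -0.12]
 [-0.46  0.3 ]]
axle [ 534.8 -224.   110. ] [410.  231.4] [300.8 140.8]
spoke [ 538.9 -248.7  187. ] [426.2 226. ] [293.2 118.2]
knob [ 447.5 -174.6  198. ] [398.  261.1] [334.7 117.5]
pivot [ 492.4 -139.8  139. ] [380.6 244.8] [328.8 146.3]
knob tri (array([ 446.76699621, -174.53916405,  199.07181688]), [np.float64(0.6113113337575937), np.float64(0.611311333757749)])
spoke tri (array([ 537.62212134, -244.2062191 ,  183.74436452]), [np.float64(1.5640575809451134), np.float64(1.5640575809450308)])
top plate corner each [array([542. , -87.9,  12. ]), array([ 397.8, -112.4,   12. ]), array([ 435.6, -333.7,   12. ])] [array([543.6, -84. ,  12. ]), array([ 400. , -107.7,   12. ]), array([ 580.7, -314. ,   12. ])]
```

```bash
cat > go.py <<'E'
from h import *
from rig import robot
import sys
p=np.load("p.npy")
def W(l):
    c,s=np.cos(p[2]),np.sin(p[2]); return np.array([p[0]+c*l[0]-s*l[1],p[1]+s*l[0]+c*l[1],l[2]])
def target(tip,yaw_k):
    # tool x down, tool y along winder axis (yaw_k*90deg from winder x)
    a=p[2]+yaw_k*np.pi/2; x=np.array([0,0,-1.]); y=np.array([np.cos(a),np.sin(a),0]); z=np.cross(x,y)
    return W(tip)+np.array([0,0,190.1]),np.c_[x,y,z]
def rel(tips,yaw_k):
    s=robot.get_state(); M=q2(s["eef_rot"]).as_matrix(); o=np.array(s["tcp_pos"])
    for tip in tips:
        P,G=target(tip,yaw_k)
        print(tip,"shift",(M.T@(P-o)).round(1),"rot",R.from_matrix(M.T@G).as_rotvec().round(3))
def local():
    s=robot.get_state(); q=np.array(s["tcp_pos"])+190.1*q2(s["eef_rot"]).as_matrix()[:,0]
    d=q[:2]-p[:2]; c,sn=np.cos(p[2]),np.sin(p[2])
    print("t",s["time"],"tip local",np.round([c*d[0]+sn*d[1],-sn*d[0]+c*d[1],q[2]],1),"F",np.round(s["contact_force"],1),"w",round(s["width"],1))
E
python3 - <<'E'
from go import *
s=robot.get_state(); print(q2(s["eef_rot"]).as_matrix().round(3)); local()
for k in range(4): print(k); rel([(-50,25,260),(-50,25,188)],k)
E
```

```text
[[-0.     0.37  -0.929]
 [ 0.    -0.929 -0.37 ]
 [-1.    -0.    -0.   ]]
t 0.35 tip local [-330.1 -302.   214.5] F [0.3 0.7 0.6] w 95.1
0
(-50, 25, 260) shift [ -45.4 -260.1 -343.1] rot [-1.357 -0.     0.   ]
(-50, 25, 188) shift [  26.6 -260.1 -343.1] rot [-1.357 -0.     0.   ]
1
(-50, 25, 260) shift [ -45.4 -260.1 -343.1] rot [-2.928 -0.    -0.   ]
(-50, 25, 188) shift [  26.6 -260.1 -343.1] rot [-2.928 -0.    -0.   ]
2
(-50, 25, 260) shift [ -45.4 -260.1 -343.1] rot [1.785 0.    0.   ]
(-50, 25, 188) shift [  26.6 -260.1 -343.1] rot [1.785 0.    0.   ]
3
(-50, 25, 260) shift [ -45.4 -260.1 -343.1] rot [ 0.214 -0.     0.   ]
(-50, 25, 188) shift [  26.6 -260.1 -343.1] rot [ 0.214 -0.     0.   ]
```

Call:
arm_command(
  series=[
    [[-46, 0, 0], [0, 0, 0], 0],
    [[-46, -60, -80], [0.1, 0, 0], 0],
    [[-46, -100, -130], [0.21, 0, 0], 0],
    [[-46, -130, -172], [0.214, 0, 0], 0],
    [[-46, -160, -211], [0.214, 0, 0], 0],
    [[-46, -190, -251], [0.214, 0, 0], 0],
    [[-46, -220, -290], [0.214, 0, 0], 0],
    [[-46, -250, -330], [0.214, 0, 0], 0],
    [[-46, -260, -343], [0.214, 0, 0], 0],
    [[-46, -260, -343], [0.214, 0, 0], 0],
    [[-46, -260, -343], [0.214, 0, 0], 0],
    [[-46, -260, -343], [0.214, 0, 0], 0],
    [[-46, -260, -343], [0.214, 0, 0], 0],
  ],
)

```text
time: 1.65
tcp_pos: [453.4, -212.9, 450.7]
eef_rot: [-0.058, -0.705, -0.058, 0.705]
contact_force: [-0.2, -0.6, -0.8]
width: 1.2
```

Run:
```python
from go import *
local(); rel([(-50,25,260),(-50,25,188)],3)
c=Cam(robot.camera("wrist")); cv2.imwrite("pics/w1.png",c.f)
c=Cam(robot.camera("scene")); crop(c.f,230,60,390,180,5,"s1.png")
```

```text
t 1.65 tip local [-50.5  24.3 260.6] F [-0.2 -0.6 -0.8] w 1.2
(-50, 25, 260) shift [ 0.6 -0.7 -0.5] rot [-0.001  0.    -0.   ]
(-50, 25, 188) shift [72.6 -0.7 -0.5] rot [-0.001  0.    -0.   ]
```

View pics/w1.png

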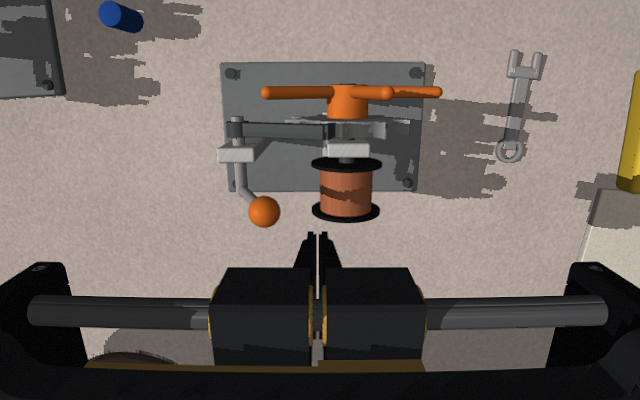

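View pics/s1.png

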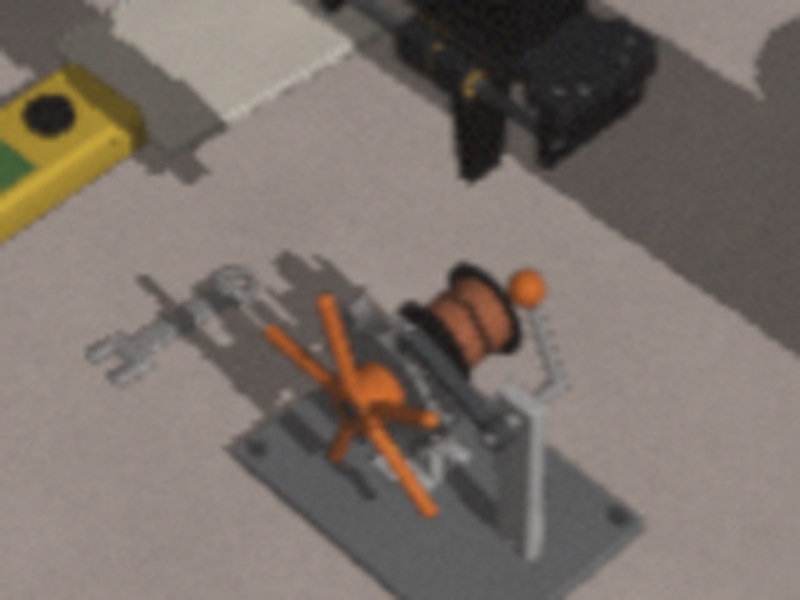

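```bash
python3 - <<'E'
from go import *
c=Cam(robot.camera("wrist"))
for n,l in dict(knob=(-50,63,198),spoke=(28,-25,187),spk81hub=(28,0,110),c1=(60,135,12),c2=(60,-95,12)).items(): print(n,c.proj(W(l)).round(1))
s=robot.get_state();M=q2(s["eef_rot"]).as_matrix();o=np.array(s["tcp_pos"])
for y in(-12,-10,-5,0,5,10,12):
  print(y,[c.proj(o+M@np.array([190.1,y,z])).round(0) for z in(-10,10)])
E
python3 - <<'E'
import cv2
f=cv2.imread("pics/w1.png"); cv2.imwrite("pics/w1c.png",cv2.resize(f[190:290,240:400],None,fx=5,fy=5))
E
```

```text
knob [259.1 209.4]
spoke [391.2  90.4]
spk81hub [344.3  89.8]
c1 [215.6  60.3]
c2 [424.2  60. ]
-12 [array([292., 232.]), array([293., 267.])]
-10 [array([296., 232.]), array([297., 267.])]
-5 [array([306., 232.]), array([307., 267.])]
0 [array([316., 232.]), array([316., 267.])]
5 [array([326., 232.]), array([326., 267.])]
10 [array([336., 232.]), array([335., 267.])]
12 [array([340., 232.]), array([339., 267.])]
```

View pics/w1c.png

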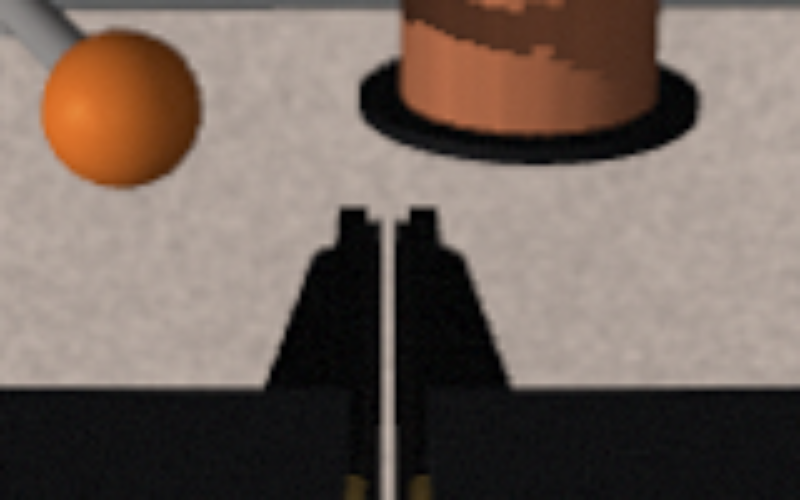

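Call:
arm_command(
  series=[
    [[30, 0, 0], [0, 0, 0], 0],
    [[60, 0, 0], [0, 0, 0], 0],
    [[76, 0, 0], [0, 0, 0], 0],
    [[76, -8, 0], [0, 0, 0], 0],
    [[76, -16, 0], [0, 0, 0], 0],
    [[76, -22, 0], [0, 0, 0], 0],
    [[76, -28, 0], [0, 0, 0], 0],
    [[76, -34, 0], [0, 0, 0], 0],
    [[76, -40, 0], [0, 0, 0], 0],
    [[76, -46, 0], [0, 0, 0], 0],
    [[76, -52, 0], [0, 0, 0], 0],
    [[76, -58, 0], [0, 0, 0], 0],
    [[76, -64, 0], [0, 0, 0], 0],
    [[76, -69, 0], [0, 0, 0], 0],
    [[76, -73, 0], [0, 0, 0], 0],
    [[76, -76, 0], [0, 0, 0], 0],
    [[76, -76, 0], [0, 0, 0], 0],
    [[76, -76, 0], [0, 0, 0], 0],
  ],
)

```text
time: 3.6
tcp_pos: [441.3, -137.3, 374.7]
eef_rot: [0.058, 0.705, 0.058, -0.705]
contact_force: [-0.2, -0.2, 0.3]
width: 0.4
```

Run:
```python
from go import *
local()
c=Cam(robot.camera("wrist")); cv2.imwrite("pics/w2.png",c.f)
c=Cam(robot.camera("scene")); crop(c.f,230,60,390,180,5,"s2.png")
```

```text
t 3.6 tip local [-50.1 100.8 184.6] F [-0.2 -0.2  0.3] w 0.4
```

View pics/w2.png

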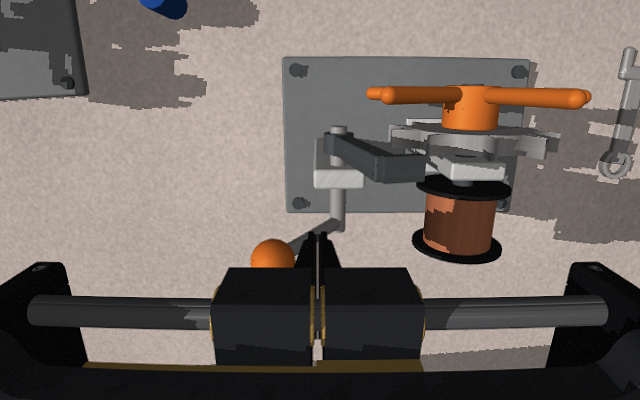

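View pics/s2.png

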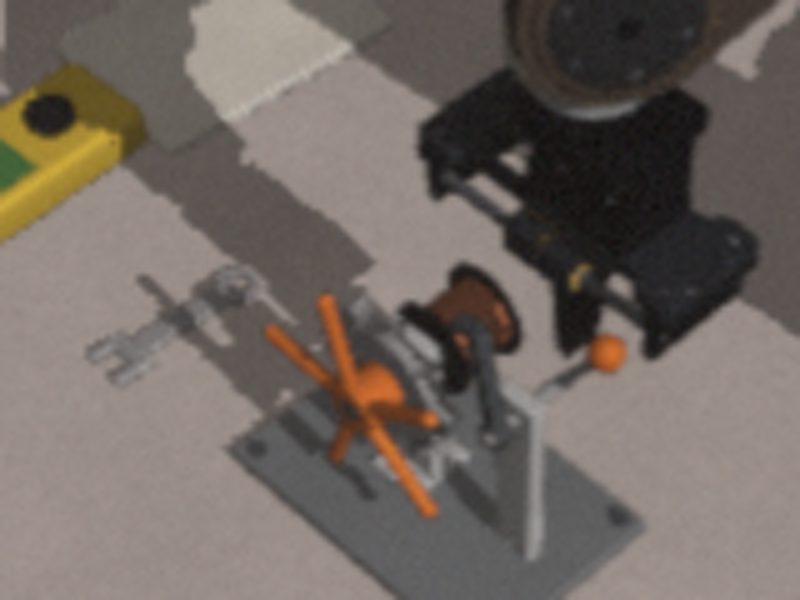

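Call:
arm_command(
  series=[
    [[0, 8, 0], [0, 0, 0], 0],
    [[0, 20, 0], [0, 0, 0], 0],
    [[-30, 20, 0], [0, 0, 0], 0],
    [[-70, 20, 0], [0, 0, 0], 0],
    [[-78, 30, -10], [0, 0, 0], 0],
    [[-78, 65, -25], [0, 0, 0], 0],
    [[-78, 100, -45], [0, 0, 0], 0],
    [[-78, 135, -65], [0, 0, 0], 0],
    [[-78, 161, -79], [0, 0, 0], 0],
    [[-78, 161, -79], [0, 0, 0], 0],
    [[-78, 161, -79], [0, 0, 0], 0],
  ],
)

```text
time: 4.8
tcp_pos: [545.4, -284.2, 452.0]
eef_rot: [-0.058, -0.704, -0.058, 0.705]
contact_force: [-1.4, 1.0, -0.0]
width: 0.5
```

Run:
```python
from go import *
local()
c=Cam(robot.camera("wrist")); cv2.imwrite("pics/w3.png",c.f)
print("ball up",c.proj(W((-50,125,194))),"spoke",c.proj(W((28,-25,187))))
c=Cam(robot.camera("scene")); crop(c.f,230,60,390,180,5,"s3.png")
print("ball up",(c.proj(W((-50,125,194)))-[230,60])*5,"spoke",(c.proj(W((28,-25,187)))-[230,60])*5)
```

```text
t 4.8 tip local [ 28.4 -61.  261.9] F [-1.4  1.  -0. ] w 0.5
ball up [ 79.64757674 302.33250107] spoke [266.03378147 205.20984801]
ball up [603.70993847 352.72110821] spoke [315.77532445 291.21796603]
```

View pics/w3.png

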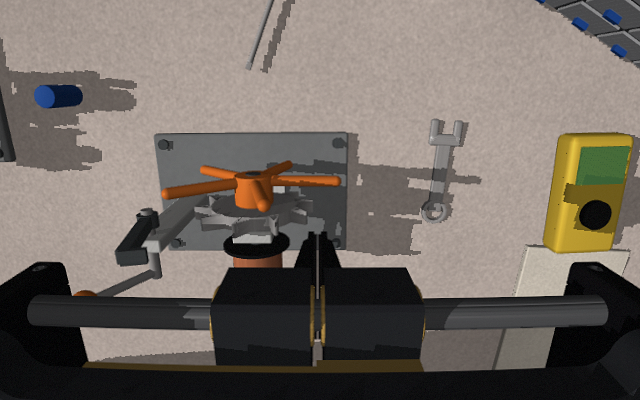

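View pics/s3.png

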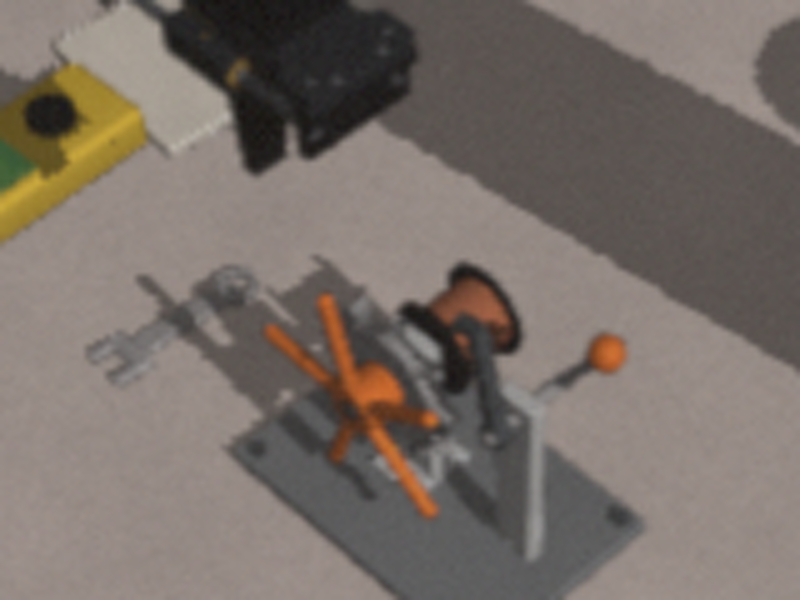

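```bash
cat > wh.py <<'E'
from go import *
from scipy.optimize import least_squares
def spokes(th,r=81):
    # lean angle from up toward +y: -18deg at 0, grows as th falls
    a=-np.radians(18)-th+np.arange(5)*2*np.pi/5
    return [(28,r*np.sin(k),110+r*np.cos(k)) for k in a]
def spokes_px(c,th,r=78): return np.array([c.proj(W(l)) for l in spokes(th,r)])
E
python3 - <<'E'
from wh import *
c=Cam(robot.camera("scene"))
for th in(-.1,0,.1): print(th,((spokes_px(c,th)-[230,60]+.5)*5).round(0).tolist())
E
```

```text
-0.1 [[328.0, 303.0], [433.0, 427.0], [427.0, 515.0], [330.0, 452.0], [269.0, 327.0]]
0 [[320.0, 298.0], [427.0, 416.0], [432.0, 514.0], [338.0, 461.0], [270.0, 335.0]]
0.1 [[312.0, 295.0], [421.0, 404.0], [437.0, 511.0], [346.0, 470.0], [271.0, 344.0]]
```

Call:
arm_command(
  series=[
    [[40, 0, 0], [0, 0, 0], 0],
    [[80, 0, 0], [0, 0, 0], 0],
    [[97, 0, 0], [0, 0, 0], 0],
    [[97, 0, 0], [0, 0, 0], 0],
    [[97, -10, 0], [0, 0, 0], 0],
    [[97, -20, 0], [0, 0, 0], 0],
    [[97, -26, 0], [0, 0, 0], 0],
    [[97, -31, 0], [0, 0, 0], 0],
    [[97, -36, 0], [0, 0, 0], 0],
    [[97, -41, 0], [0, 0, 0], 0],
    [[97, -46, 0], [0, 0, 0], 0],
    [[97, -51, 0], [0, 0, 0], 0],
    [[97, -56, 0], [0, 0, 0], 0],
    [[97, -61, 0], [0, 0, 0], 0],
    [[97, -64, 0], [0, 0, 0], 0],
    [[97, -66, 0], [0, 0, 0], 0],
    [[97, -66, 0], [0, 0, 0], 0],
    [[97, -66, 0], [0, 0, 0], 0],
  ],
)

```text
time: 6.75
tcp_pos: [534.7, -218.0, 355.7]
eef_rot: [-0.058, -0.705, -0.058, 0.705]
contact_force: [0.3, 0.5, -0.6]
width: 0.0
```

Run:
```python
from wh import *
local()
c=Cam(robot.camera("wrist")); cv2.imwrite("pics/w4.png",c.f)
c=Cam(robot.camera("scene")); crop(c.f,230,60,390,180,5,"s4.png")
for th in(-.5,-.6,-.7): print(th,((spokes_px(c,th)-[230,60]+.5)*5).round(0).tolist())
```

```text
t 6.75 tip local [ 28.9   6.  165.6] F [ 0.3  0.5 -0.6] w 0.0
-0.5 [[366.0, 332.0], [446.0, 469.0], [400.0, 510.0], [300.0, 411.0], [274.0, 301.0]]
-0.6 [[375.0, 341.0], [447.0, 478.0], [392.0, 506.0], [294.0, 401.0], [278.0, 297.0]]
-0.7 [[384.0, 352.0], [447.0, 486.0], [384.0, 501.0], [289.0, 390.0], [282.0, 294.0]]
```

View pics/s4.png

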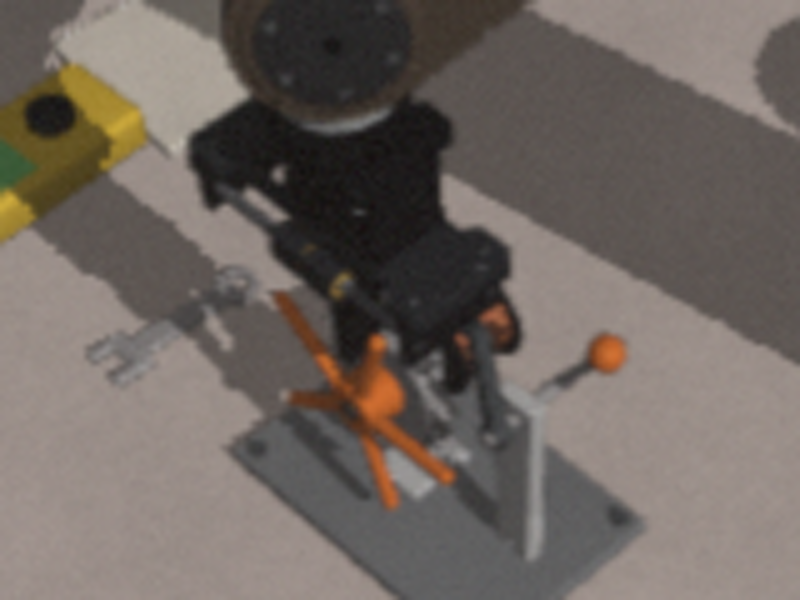

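View pics/w4.png

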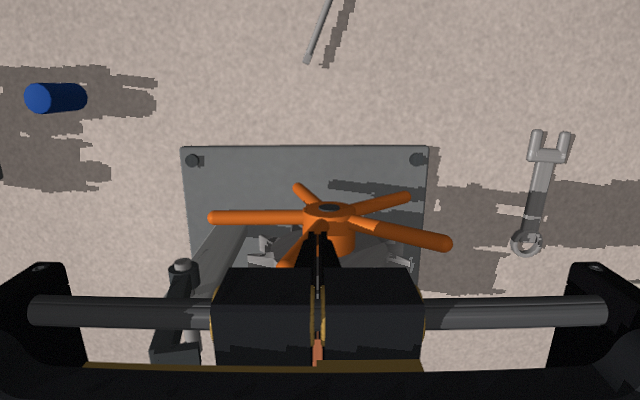

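Call:
arm_command(
  series=[
    [[0, 6, 0], [0, 0, 0], 0],
    [[0, 14, 0], [0, 0, 0], 0],
    [[-40, 14, 0], [0, 0, 0], 0],
    [[-80, 14, 0], [0, 0, 0], 0],
    [[-97, 10, 5], [0, 0, 0], 0],
    [[-97, -25, 22], [0, 0, 0], 0],
    [[-97, -60, 40], [0, 0, 0], 0],
    [[-97, -95, 58], [0, 0, 0], 0],
    [[-97, -130, 70], [0, 0, 0], 0],
    [[-97, -156, 79], [0, 0, 0], 0],
    [[-97, -156, 79], [0, 0, 0], 0],
    [[-97, -156, 79], [0, 0, 0], 0],
  ],
)

```text
time: 8.05
tcp_pos: [431.5, -77.4, 453.1]
eef_rot: [0.059, 0.705, 0.058, -0.704]
contact_force: [-0.2, -0.6, -0.3]
width: 0.5
```

Run:
```python
from wh import *
local()
c=Cam(robot.camera("wrist")); cv2.imwrite("pics/w5.png",c.f)
c=Cam(robot.camera("scene")); crop(c.f,270,100,350,180,7,"s5.png")
for th in(-.4,-.5,-.6,-.7): print(th,((spokes_px(c,th)-[270,100]+.5)*7).round(0).tolist())
```

```text
t 8.05 tip local [-49.7 161.4 263. ] F [-0.2 -0.6 -0.3] w 0.5
-0.4 [[219.0, 172.0], [342.0, 364.0], [290.0, 438.0], [150.0, 311.0], [100.0, 149.0]]
-0.5 [[232.0, 185.0], [345.0, 377.0], [280.0, 434.0], [141.0, 296.0], [104.0, 142.0]]
-0.6 [[245.0, 198.0], [346.0, 390.0], [269.0, 429.0], [132.0, 281.0], [109.0, 136.0]]
-0.7 [[258.0, 212.0], [346.0, 401.0], [258.0, 422.0], [124.0, 266.0], [115.0, 132.0]]
```

View pics/s5.png

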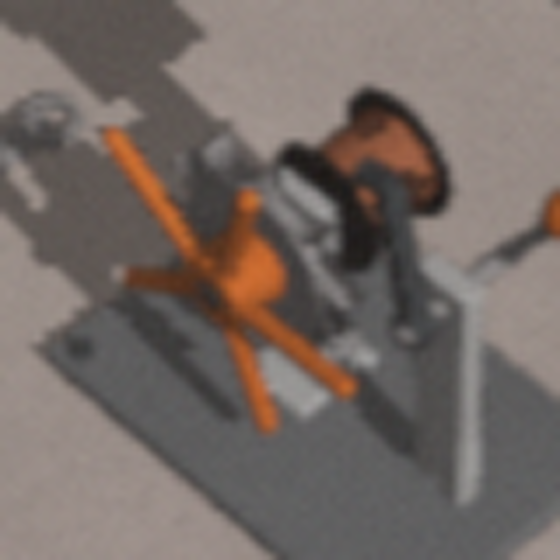

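View pics/w5.png

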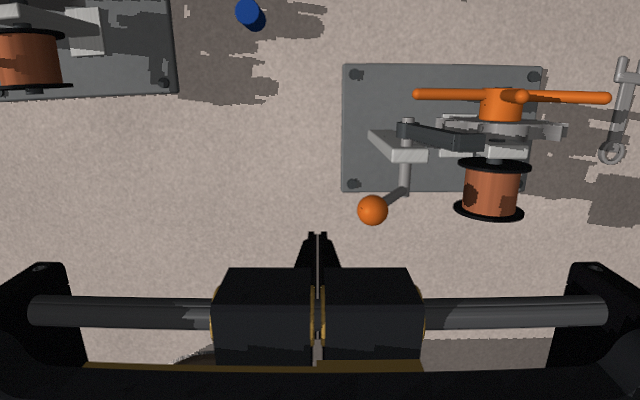

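Call:
arm_command(
  series=[
    [[40, 0, 0], [0, 0, 0], 0],
    [[78, 0, 0], [0, 0, 0], 0],
    [[78, 0, 0], [0, 0, 0], 0],
    [[78, 8, 0], [0, 0, 0], 0],
    [[78, 16, 0], [0, 0, 0], 0],
    [[78, 22, 0], [0, 0, 0], 0],
    [[78, 28, 0], [0, 0, 0], 0],
    [[78, 34, 0], [0, 0, 0], 0],
    [[78, 40, 0], [0, 0, 0], 0],
    [[78, 46, 0], [0, 0, 0], 0],
    [[78, 51, 0], [0, 0, 0], 0],
    [[78, 56, 0], [0, 0, 0], 0],
    [[78, 60, 0], [0, 0, 0], 0],
    [[78, 63, 0], [0, 0, 0], 0],
    [[78, 63, 0], [0, 0, 0], 0],
    [[78, 63, 0], [0, 0, 0], 0],
  ],
)

```text
time: 9.75
tcp_pos: [441.5, -139.3, 374.5]
eef_rot: [-0.058, -0.705, -0.058, 0.705]
contact_force: [0.5, 0.6, -0.2]
width: 0.2
```

Run:
```python
from wh import *
local()
c=Cam(robot.camera("wrist")); cv2.imwrite("pics/w6.png",c.f)
c=Cam(robot.camera("scene")); crop(c.f,230,60,390,180,5,"s6.png")
```

```text
t 9.75 tip local [-50.2  98.9 184.4] F [ 0.5  0.6 -0.2] w 0.2
```

View pics/s6.png

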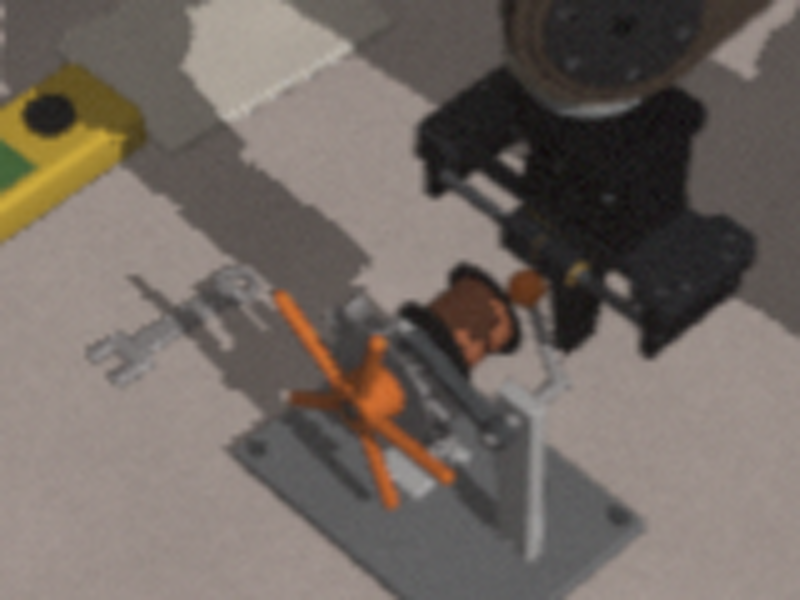

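View pics/w6.png

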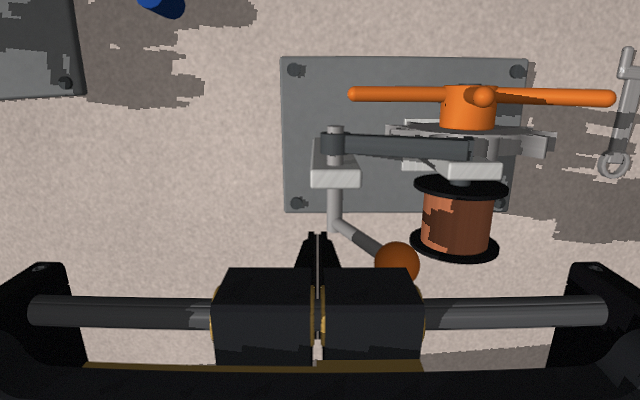

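Call:
arm_command(
  series=[
    [[0, -15, 0], [0, 0, 0], 0],
    [[0, -45, 0], [0, 0, 0], 0],
    [[-40, -60, 0], [0, 0, 0], 0],
    [[-85, -60, 0], [0, 0, 0], 0],
    [[-110, -60, 10], [0, 0, 0], 0],
    [[-110, -60, 10], [0, 0, 0], 0],
    [[-110, -60, 10], [0, 0, 0], 0],
    [[-110, -60, 10], [0, 0, 0], 0],
  ],
)

```text
time: 10.65
tcp_pos: [421.7, -81.4, 483.7]
eef_rot: [-0.058, -0.704, -0.058, 0.705]
contact_force: [-0.2, -1.1, 1.0]
width: 0.4
```

Run:
```python
from wh import *
local()
S=Cam(robot.camera("scene")); crop(S.f,230,60,390,180,5,"s7.png"); cv2.imwrite("pics/s7f.png",S.f)
T=Cam(robot.camera("top")); cv2.imwrite("pics/t7.png",T.f)
a=cv2.imread("pics/scene0.png")
def ball(f):
    m=cv2.inRange(cv2.cvtColor(f,cv2.COLOR_BGR2HSV),(5,190,130),(18,255,255)); m[:, :325]=0; m[:,350:]=0; m[150:]=0;m[:105]=0
    M=cv2.moments(m,True); return M['m00'],M['m10']/M['m00'],M['m01']/M['m00']
print(ball(a),ball(S.f))
for q in(0,.07,.15,.3):
    l=-np.radians(25)+q; print(q,S.proj(W((-50,90+65*np.sin(l),139+65*np.cos(l)))))
```

```text
t 10.65 tip local [-60.4 159.4 293.6] F [-0.2 -1.1  1. ] w 0.4
(14.0, 334.92857142857144, 117.5) (13.0, 334.84615384615387, 117.46153846153847)
0 [334.62029374 117.43548566]
0.07 [335.69407205 117.79021403]
0.15 [336.96167845 118.31595888]
0.3 [339.42481372 119.63782995]
```

View pics/s7.png

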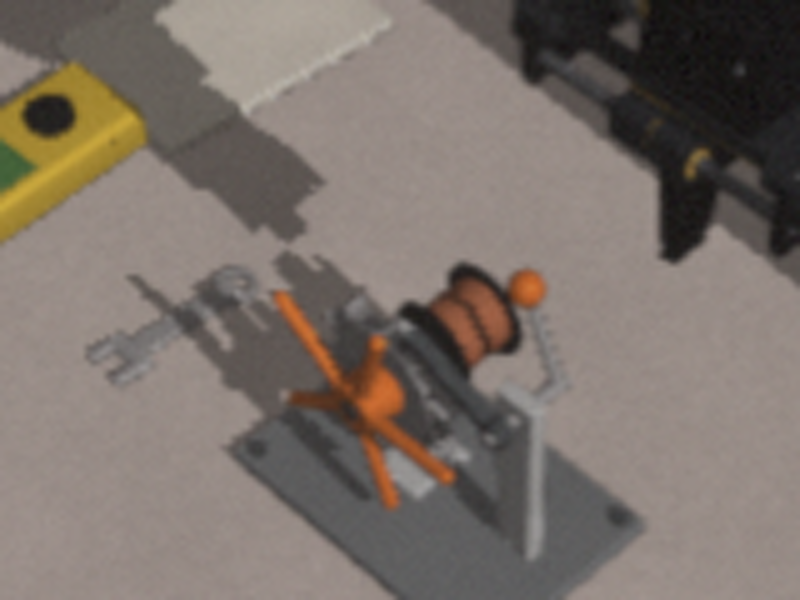

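View pics/s7f.png

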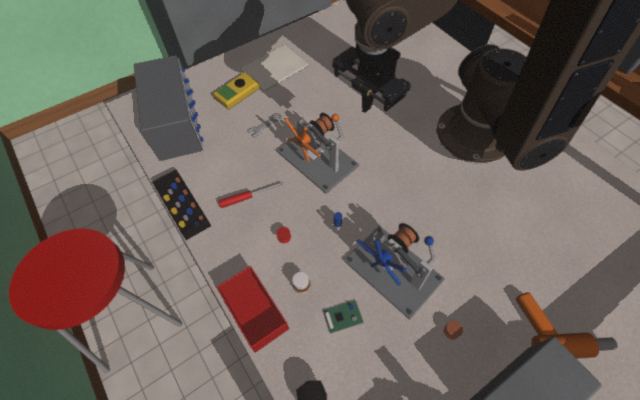

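```bash
python3 -c "
from rig import robot
print(robot.sign_off())"
```

```text
the job is handed in; nothing more can be done
None
```

The orange winder is one notch back with its pawl home, and I handed the job in at about 10.7 s of the 56 s. The hand-in reports no verdict, so the results below rest on my own camera checks.

With the fingers shut and pointing down, I did this:
1. **Lifted the pawl:** I pushed the orange ball to +y until it tipped over and stayed up. It showed about where a fully lifted ball should, and the wheel had not moved (about -0.04 rad).
2. **Turned the wheel:** I pushed the upper spoke backward. The spoke ends then read about -0.62 rad, against -0.628 for exactly one notch.
3. **Dropped the pawl:** I pushed the ball back from the other side and it fell home.

Last checks, with the arm backed clear:
- **Pawl:** the ball's image is within 0.1 px of where it started, which puts the pawl within about 0.01 rad of home.
- **Wheel:** the spokes looked unchanged, still about -0.62 rad.
- **Everything else:** the blue winder and the loose things look the same as at the start. I judged these by eye in the scene picture and did not measure them.
- **Contact:** the force reading was about 1 N, similar to its no-contact noise.

No check failed. The winder position I worked from was only good to about 3 mm: the ball sat 5 px off its predicted place in the wrist view, and the spoke end was about 6 mm off the zero-angle point when triangulated from two views. Both were well within what the pushes allowed.

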